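# Tip the old brake pads from the parts tray into the toolbox

## Robot

A 6-joint arm with a two-finger parallel gripper is mounted at the origin on the work surface. World frame = base frame: x ahead of the robot, y to its left, z up, the work surface at z = 0. Lengths are in mm, angles in rad, forces in N, time in s.
With the tool pointing down it reaches from about 350 to 875 mm from the base axis. Payload 4.2 kg.
Tool frame: the origin (TCP) lies at the very end of the fingers, on their centre line; the grasp point (between the pads) lies 19 mm behind it; z points along the fingers, y is the line along which they close (so a half turn about z gives the same grasp; the last joint's range is limited). The gripper opens to 85 mm and grips with 20 to 120 N. Pads are 22 mm wide; open, the fingers measure 114 mm over their backs; the gripper's body (76 mm by 85 mm) begins 54 mm behind the grasp point. The pads swing forward as they close: fully open they stand 13 mm farther back than shut.
Start: joints at [1.495, 0.385, 0.008, 0, -1.194, -0.259], TCP at [205.33, 590.287, 231.312] pointing down, gripper open.
Joint ranges: [-3.14, 3.14], [-1.21, 2.06], [-1.07, 1.41], [-3.16, 2.05], [-2.99, -0.16], [-3.1, 3.1]. Speed limits (rad/s): [2.79, 2.79, 3.14, 3.14, 3.14, 3.14].

## Interface

Orientations are given as a unit quaternion [x, y, z, w].
In Python, from bench import read_state, get_image, get_calibration, job_done gives the robot as it stands.
- The arm moves only by the shell command python3 -m creep 'ROWS'. ROWS is a JSON object of lists of equal length, an entry for each row: "translation": the shift along the world's x, y, z in cm, a list of three; "delta_rot": the turn, a rotation vector about the world's x, y, z in degrees, a list of three; "hand": the finger opening in cm, from 0 to 8.54. A call has 1 to 8 rows; each row is the pose to reach, as a shift and turn from the pose commanded when the call began; what a row does not reach only later rows make up. A row lasts 1/8 s, in which the tool goes at most 62.5 mm and 10.7 degrees, less where a joint would pass 70% of its speed; a pose out of reach is approached as far as the arm can. A call with a gripper value outside its range is refused whole. The fingers move at their own pace and stop on an object; the grip force is fixed at half the most. Time passes only in rows, so rows that repeat a pose let the fingers close. It gives the time, the measured TCP pose, the force, the opening and the grip force at its end, in the units of the state.
- read_state(): the state, without advancing time (a new reading comes with each control period).
- get_image(name): name is "side" or "top" or "wrist"; returns (picture, depth): 480x640x3 uint8, red, green, blue; 480x640 float32, mm along the optical axis (not along the pixel's ray), 0 where there is no reading.
- get_calibration(name): a dict with "intrinsics" (3x3 intrinsics, pixels), "xyz" and "attitude" of the camera in the world. Camera axes: x right, y down, z forward; pixel columns grow to the right and rows downward; lengths in mm; the calibration is good to about 2 mm. A picture is of the moment at which its call begins: read the wrist's pose just before it. get_calibration takes no time and is no camera call; for the wrist camera it gives the pose at the moment of the call.
- job_done(): hands the job in; it is judged then, once.
The state is a dict: "clock": time; "joints": joint angles; "joint_vel": joint speeds; "joint_efforts": joint torques, N m; "position": TCP position; "ee_rot": TCP orientation; "contact_force": force on the tool from outside, world axes, zero at the start; "wrist_torque": the same for the moment, N m; "gripper_width": finger opening in mm; "grasp_force": force on a finger pad.
Only numpy, scipy, OpenCV 4.12 (cv2) and the standard library are available. Lean on these libraries where they do the work, as an engineer would, in place of code of your own. Each camera call takes 0.05 s, during which the arm holds its last target. There are 200 camera calls.

## Task

Lift the parts tray by its yellow handle and, with its open end held low over the red toolbox, tip it so that all three old brake pads slide off into the toolbox; do not touch the dirty pads with the gripper. Then set the empty tray back down level, fully and squarely on its black rubber mat, and let go of it only there. Leave the wheel hub, the footrest and the mirror where they are.

Things in the scene. Friction and masses are not known exactly. Their poses are not given: they have to be found in the camera images.
- tray: Loose aluminium parts tray, 200 mm (x) x 140 mm (y), about 320 g. Floor 3 mm thick; walls 25 mm high and 3 mm thick on the +x end and both long sides; the -x end is open, with no wall or lip. An arch handle stands across the middle: uprights 20 mm (x) x 3 mm on the two long walls, joined by a yellow bar along y. Origin: centre of the underside; z up.
- tray_handle (a point): Centre of the yellow handle bar, 85 mm above the tray's underside over its middle. The bar is 14 mm thick (tray x), 18 mm high and 140 mm long (tray y); its underside is 73 mm above the tray floor's top. Axes as the tray's.
- tray_lip (a point): Middle of the tray's open edge, on the floor's top: 100 mm from the tray's middle towards -x, 3 mm above its underside. Axes as the tray's.
- tray_floor (a point): Middle of the tray floor's top, 3 mm above its underside. Axes as the tray's.
- pad_a: A used moped brake pad: flat steel backing plate 70 x 38 x 6 mm with a dark friction block 56 x 34 x 10 mm on top (16 mm thick in all), about 100 g. Origin: centre of the underside; x along its 70 mm length, z up at the start. It lies loose in the tray.
- pad_b: A used moped brake pad: flat steel backing plate 70 x 38 x 6 mm with a dark friction block 56 x 34 x 10 mm on top (16 mm thick in all), about 100 g. Origin: centre of the underside; x along its 70 mm length, z up at the start. It lies loose in the tray.
- pad_c: A used moped brake pad: flat steel backing plate 70 x 38 x 6 mm with a dark friction block 56 x 34 x 10 mm on top (16 mm thick in all), about 100 g. Origin: centre of the underside; x along its 70 mm length, z up at the start. It lies loose in the tray.
- toolbox: Red plastic toolbox standing open and empty, fixed: 180 mm (x) x 240 mm (y) outside, 90 mm high, walls and floor 5 mm. Its lid, with a black and yellow twist-lock latch, is hinged on the -x rim and folded right back, sloping down to the bench 150 mm farther to -x; the other sides are free (black latch keeper on the +x face). Origin: centre of the underside; z up.
- mat: Black rubber mat, the tray's place, fixed: 240 mm (x) x 180 mm (y), 4 mm thick. Origin: centre of the underside; z up. The tray starts on it, lengthwise along the mat's x, its open end away from the robot.
- hub: Bystander: aluminium moped wheel hub, 124 mm across, 100 mm high, standing loose on a fixed round steel turntable stand 200 mm across and 60 mm high. Origin: centre of its underside.
- footrest: Bystander: loose aluminium rear footrest with rubber bands, about 170 mm long (x), 45 mm wide, 26 mm high, lying on the bench. Origin: underside, near its middle.
- mirror: Bystander: loose black side mirror lying on its back, head 120 x 80 x 24 mm with a stem reaching 140 mm to -x. Origin: underside of the head's centre.
There are look-alikes about, which are no part of the job. What is shaped like the tray but green or orange is not meant.

How it is judged:
By the outcome, as a careful person would: the job done as asked, in the order asked, and still so for the second after the job is handed in, with the robot touching nothing.
It also fails if it takes over 59 s, if anything falls off the work surface, if the arm or the gripper's body presses on something with over 40 N, if the wrist force passes 120 N, or if a joint passes its speed limit or range.

## Working session

There is one attempt and no reset: what is moved stays moved. The work goes in short steps, Python scripts to look and compute and a shell command to move; the robot and the scene stay as the last step left them, time stands still between calls to the robot, and variables do not carry over. Pictures are saved under pics/ and viewed, at most 12 in all, crops included, and the job is handed in when it is done.

```bash
mkdir -p pics; ls
cat > h.py <<'E'
import numpy as np,cv2
from scipy.spatial.transform import Rotation as R
from bench import *
def snap(n,tag):
    c=get_calibration(n); im,d=get_image(n)
    cv2.imwrite(f'pics/{tag}.png',im[:,:,::-1]); np.savez(f'{tag}.npz',im=im,d=d,K=c['intrinsics'],p=c['xyz'],q=np.array(c['attitude']))
    return im,d,c
def rot(q):
    q=np.array(q); return q if q.shape==(3,3) else R.from_quat(q).as_matrix()
def cloud(tag):
    z=np.load(tag+'.npz'); d=z['d'];K=z['K'];v,u=np.mgrid[:480,:640]
    P=np.stack([(u-K[0,2])/K[0,0]*d,(v-K[1,2])/K[1,1]*d,d],-1)@rot(z['q']).T+z['p']
    return z['im'],P,d
E
python3 - <<'E'
from h import *
for n in('side','top'):
    im,d,c=snap(n,n+'0'); print(n,c['xyz'],c['attitude'],c['intrinsics'][0][0])
s=read_state();print(s['clock'],s['position'],s['ee_rot'],s['contact_force'])
E
```

```text
pics
side [-207.17154584 -818.12112934  815.62770873] [ 0.82061894 -0.29486396  0.15900057 -0.46298879] 515.9642937240634
top [ 260.42435078   63.12349303 1299.84322642] [-0.69947905  0.70679995 -0.07442178  0.07499524] 470.5250318021616
0.1 [205.17879449 589.81011047 230.31790171] [ 9.86008170e-01 -1.66694068e-01 -1.13054684e-04  9.81598214e-04] [-0.06622109  0.15999313  0.4166102 ]
```

View pics/top0.png

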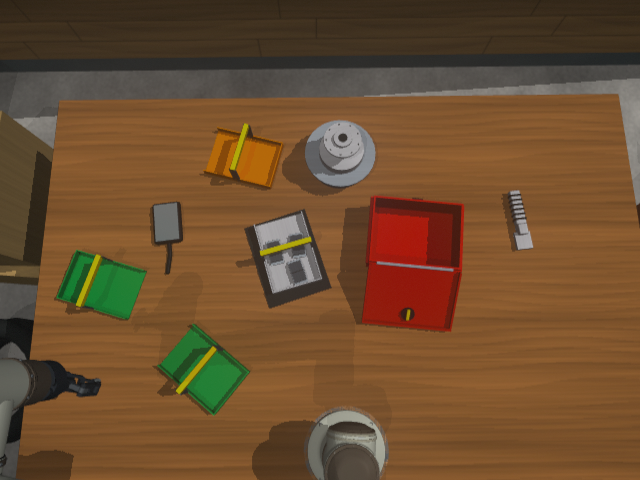

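View pics/side0.png

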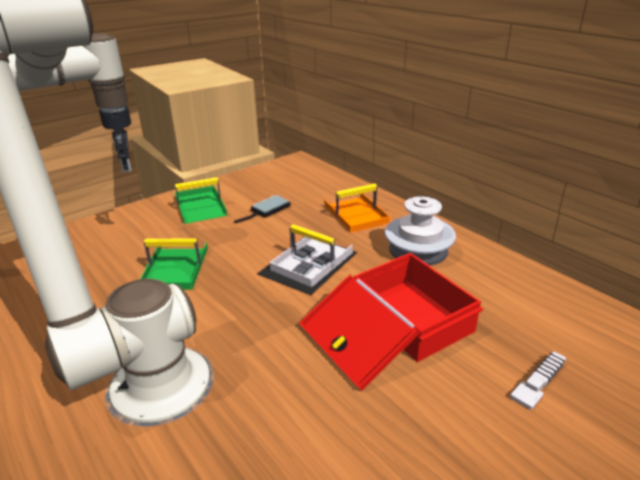

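The top view shows the tray with its yellow bar at about (286,246) on the black mat, the toolbox opening at (416,234) with the lid folded toward the robot (down), the hub at (341,150), the mirror at (167,225) and the footrest at (520,220). The green and orange trays are decoys. The side view agrees.

Run:
```python
from h import *
im,P,d=cloud('top0'); hsv=cv2.cvtColor(im,cv2.COLOR_RGB2HSV)
v,u=np.mgrid[:480,:640]
def rect(m,name):
    q=P[m]; r=cv2.minAreaRect(q[:,:2].astype(np.float32)); print(name,len(q),np.round(cv2.boxPoints(r)).tolist(),'c',np.round(r[0],1),np.round(r[1],1),round(r[2],1),'z',np.percentile(q[:,2],[5,50,95]).round(1))
box=lambda a,b,c,e:(u>a)&(u<c)&(v>b)&(v<e)&(d>0)
H,S,V=[hsv[...,i].astype(int) for i in range(3)]
yb=box(250,225,325,265)&(abs(H-28)<6)&(S>150)&(V>120)&(P[...,2]>70)
rect(yb,'bar')
reg=box(235,200,340,312)
rect(reg&(S<70)&(V>100)&(P[...,2]<60),'trayfloor/walls')
rect(reg&(S<80)&(V<60)&(P[...,2]<12),'mat')
rect(reg&(S<70)&(P[...,2]>12)&(P[...,2]<45),'trayhi')
red=(S>150)&((H<6)|(H>174))&box(350,180,480,345)
rect(red&(P[...,2]>75),'boxrim'); rect(red&(P[...,2]<20)&(v<265),'boxfloor')
rect(red&(v<262),'boxall')
print('table z',np.median(P[350:400,500:600,2]))
c=im[195:315,230:350]; cv2.imwrite('pics/crop.png',cv2.resize(c[:,:,::-1],None,fx=5,fy=5,interpolation=cv2.INTER_CUBIC))
```

```text
bar 255 [[495.0, 214.0], [533.0, 82.0], [546.0, 86.0], [509.0, 218.0]] c [520.6 149.9] [ 13.9 137.8] 15.8 z [ 93.9  97.3 101.4]
trayfloor/walls 2468 [[404.0, 192.0], [444.0, 54.0], [645.0, 112.0], [605.0, 250.0]] c [524.5 152. ] [209.7 144.3] 16.0 z [ 2.2  7.3 27.5]
mat 1290 [[369.0, 200.0], [424.0, 31.0], [648.0, 104.0], [594.0, 273.0]] c [508.6 152. ] [236.1 177. ] 18.0 z [-0.8  3.6  7.9]
trayhi 1026 [[404.0, 190.0], [445.0, 45.0], [644.0, 102.0], [602.0, 246.0]] c [523.6 145.7] [206.8 150.6] 15.9 z [12.6 22.5 30.7]
boxrim 1731 [[391.0, -303.0], [637.0, -334.0], [669.0, -82.0], [424.0, -50.0]] c [ 530.3 -192.4] [254.6 247.4] 82.7 z [75.7 85.5 93.1]
boxfloor 4277 [[460.0, -314.0], [663.0, -337.0], [691.0, -91.0], [487.0, -68.0]] c [ 575.3 -202.5] [247.3 204.8] 83.6 z [ 0.8  5.3 10.2]
boxall 5360 [[452.0, -313.0], [663.0, -337.0], [692.0, -83.0], [480.0, -60.0]] c [ 571.9 -198.3] [255.  212.6] 83.6 z [ 1.2  6.3 89.4]
table z 0.6721106406807849
```

View pics/crop.png

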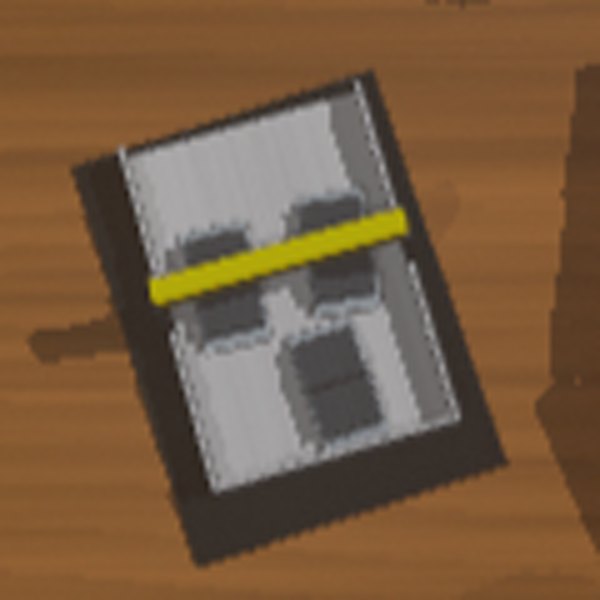

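```bash
cat >> h.py <<'E'
def plane(tag,px,h):
    z=np.load(tag+'.npz');K=z['K'];px=np.asarray(px,float).reshape(-1,2)
    r=np.c_[(px[:,0]-K[0,2])/K[0,0],(px[:,1]-K[1,2])/K[1,1],np.ones(len(px))]@rot(z['q']).T
    return (z['p']+r*((h-z['p'][2])/r[:,2])[:,None])[:,:2]
E
python3 - <<'E'
from h import *
im,P,d=cloud('top0'); hsv=cv2.cvtColor(im,cv2.COLOR_RGB2HSV);v,u=np.mgrid[:480,:640]
H,S,V=[hsv[...,i].astype(int) for i in range(3)]
def fit(m,h,n):
    c=max(cv2.findContours(m.astype(np.uint8),cv2.RETR_EXTERNAL,cv2.CHAIN_APPROX_NONE)[0],key=cv2.contourArea)
    r=cv2.minAreaRect(plane('top0',c,h).astype(np.float32)); print(n,np.round(r[0],1),np.round(r[1],1),round(r[2],1))
reg=(u>240)&(u<335)&(v>203)&(v<310)
wood=(S>110)&(H<20)&(V>62)
fit(reg&~wood&((V<62)|(S<70)),4,'mat+tray')
fit((u>250)&(u<325)&(v>225)&(v<265)&(abs(H-28)<6)&(S>150)&(V>90),97,'bar')
# floor bright-red region of box interior
red=(S>150)&((H<6)|(H>174))&(u>355)&(u<475)
fit(red&(v>185)&(v<340),0,'box+lid z0')
# rim: points with z>84
q=P[red&(P[...,2]>82)&(P[...,2]<97)]
for a in (-8,-7,-6,-5):
    t=np.radians(a); ex=np.array([np.cos(t),np.sin(t)]);ey=np.array([-ex[1],ex[0]])
    print(a,np.percentile(q[:,:2]@ex,[1,5,95,99]).round(),np.percentile(q[:,:2]@ey,[1,5,95,99]).round())
m=(red&(P[...,2]>82)).astype(np.uint8)*255
x=im[180:345,340:490].copy(); x[m[180:345,340:490]>0]=(0,255,0)
cv2.imwrite('pics/box.png',np.hstack([cv2.resize(k[:,:,::-1],None,fx=2.6,fy=2.6) for k in (im[180:345,340:490],x)]))
E
```

```text
mat+tray [509.5 152.5] [239.9 177.3] 18.0
bar [520.5 149.8] [ 14.7 139.4] 15.8
box+lid z0 [ 494.4 -203. ] [269.4 368.1] 83.8
-8 [452. 465. 667. 670.] [-238. -236.    1.    4.]
-7 [450. 464. 664. 667.] [-247. -245.   -9.   -7.]
-6 [448. 462. 662. 664.] [-257. -255.  -18.  -17.]
-5 [445. 459. 660. 662.] [-267. -265.  -28.  -26.]
```

View pics/box.png

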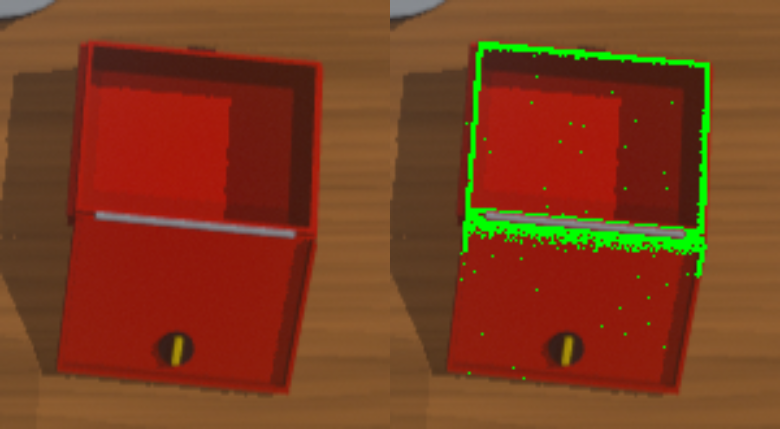

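The bar and mat measurements match the given sizes: the bar is centred at (520.5, 149.8) with yaw 15.8°, and the mat at (509.5, 152.5) with yaw 18°. The crop shows the box rim as a clean outline, about 241 mm long with yaw -7°. Moving now.

```bash
python3 -m creep '{"translation":[[4,-5.5,0],[8,-11,0],[12,-16.5,0],[16,-22,0],[20,-27.5,0],[24,-33,0],[28,-38.5,0],[31.5,-44,-4]],"delta_rot":[[0,0,-7],[0,0,-14],[0,0,-21],[0,0,-28],[0,0,-35],[0,0,-42],[0,0,-49],[0,0,-55]],"hand":[8,8,8,8,8,8,8,8]}'; python3 -m creep '{"translation":[[0,0,0],[0,0,0]],"delta_rot":[[0,0,0],[0,0,0]],"hand":[6,6]}'
python3 - <<'E'
from h import *
s=read_state();print(s['clock'],s['position'],R.from_quat(s['ee_rot']).as_matrix().round(3),s['contact_force'],s['joints'])
snap('wrist','w1')
im,P,d=cloud('w1'); hsv=cv2.cvtColor(im,cv2.COLOR_RGB2HSV);H,S,V=[hsv[...,i].astype(int) for i in range(3)]
m=((abs(H-28)<6)&(S>150)&(V>90)).astype(np.uint8)
for c in cv2.findContours(m,cv2.RETR_EXTERNAL,cv2.CHAIN_APPROX_NONE)[0]:
    if cv2.contourArea(c)>500: r=cv2.minAreaRect(plane('w1',c,98).astype(np.float32));print(r)
E
```

```text
clock: 1.1
position: [497.0, 186.8, 210.1]
ee_rot: [0.797, -0.604, 0.001, -0.002]
contact_force: [0.3, 0.9, -0.8]
gripper_width: 79.9
grasp_force: 0.0
clock: 1.35
position: [495.1, 187.8, 208.6]
ee_rot: [0.798, -0.603, -0.0, 0.0]
contact_force: [0.3, 1.1, 0.4]
gripper_width: 59.8
grasp_force: 0.0
1.35 [495.11991716 187.83509865 208.62676458] [[ 0.272 -0.962 -0.   ]
 [-0.962 -0.272 -0.   ]
 [ 0.     0.    -1.   ]] [0.33015237 1.12128919 0.41140908] [ 6.69131342e-01  2.41568694e-01 -2.59907723e-01 -1.98628858e-05
 -1.06977324e+00 -3.93408296e-01]
((521.066162109375, 151.56158447265625), (14.548446655273438, 138.78627014160156), 16.01980209350586)
```

View pics/w1.png

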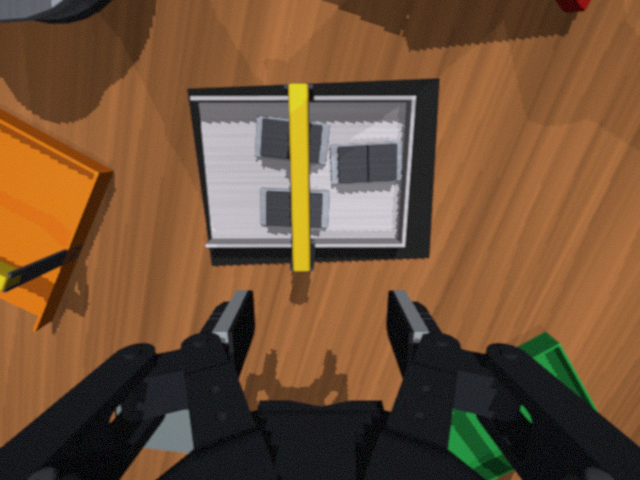

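The wrist view shows the silver tray with its open end at the left (world +x) and its wall at the right. The yellow bar is at (300,175), and the three pads are near (290,140), (295,210) and (366,163). The bar measures (520.9, 151), yaw 16°.

```bash
python3 -m creep '{"translation":[[1.3,-1.8,0],[2.6,-3.7,0],[2.6,-3.7,0],[2.6,-3.7,-4],[2.6,-3.7,-8],[2.6,-3.7,-11],[2.6,-3.7,-13],[2.6,-3.7,-13.9]],"delta_rot":[[0,0,0],[0,0,0],[0,0,0],[0,0,0],[0,0,0],[0,0,0],[0,0,0],[0,0,0]],"hand":[6,6,6,6,6,6,6,6]}'
python3 - <<'E'
from h import *
im,P,d=cloud('w1'); hsv=cv2.cvtColor(im,cv2.COLOR_RGB2HSV);H,S,V=[hsv[...,i].astype(int) for i in range(3)]
v,u=np.mgrid[:480,:640]
wood=(S>100)&(H<20)&(V>50)
m=(~wood&(u>170)&(u<460)&(v>60)&(v<280)).astype(np.uint8)
m=cv2.morphologyEx(m,cv2.MORPH_OPEN,np.ones((5,5)))
c=max(cv2.findContours(m,cv2.RETR_EXTERNAL,cv2.CHAIN_APPROX_NONE)[0],key=cv2.contourArea)
print('mat',cv2.minAreaRect(plane('w1',c,4).astype(np.float32)))
# corners by eye
print(plane('w1',[[189,90],[438,79],[429,257],[212,265]],4).round(1).tolist())
print('tray top corners',plane('w1',[[415,97],[405,246]],29).round(1).tolist(), 'lip',plane('w1',[[197,100],[208,243]],29).round(1).tolist())
s=read_state();print(s['position'])
E
```

```text
clock: 2.4
position: [520.3, 152.2, 69.1]
ee_rot: [0.798, -0.602, -0.0, 0.001]
contact_force: [0.7, 0.7, 0.4]
gripper_width: 59.8
grasp_force: 0.0
mat ((508.5273132324219, 159.301025390625), (241.72674560546875, 190.61180114746094), 17.360458374023438)
[[647.4, 106.7], [423.3, 32.9], [367.2, 201.4], [593.5, 275.4]]
tray top corners [[444.1, 58.3], [405.2, 191.1]] lip [[629.6, 113.7], [596.0, 242.1]]
[520.25126672 152.2107895   69.06000453]
```

```bash
python3 -m creep '{"translation":[[0,0,0],[0,0,0],[0,0,0],[0,0,0],[0,0,0],[0,0,0]],"delta_rot":[[0,0,0],[0,0,0],[0,0,0],[0,0,0],[0,0,0],[0,0,0]],"hand":[1,0.5,0.5,0.5,0.5,0.5]}'
python3 -m creep '{"translation":[[0,0,0],[0,0,0.5],[0,0,1.5],[0,0,3]],"delta_rot":[[0,0,0],[0,0,0],[0,0,0],[0,0,0]],"hand":[0.5,0.5,0.5,0.5]}'; python3 -c "
from h import *
s=read_state();print(s['position'],s['contact_force'],R.from_quat(s['ee_rot']).as_matrix().round(3),s['joints'])"
```

```text
clock: 3.15
position: [521.7, 151.6, 71.1]
ee_rot: [0.798, -0.603, 0.0, -0.001]
contact_force: [-3.5, 1.7, 6.6]
gripper_width: 13.2
grasp_force: 60.3
clock: 3.65
position: [520.3, 150.4, 99.5]
ee_rot: [0.798, -0.603, -0.001, 0.001]
contact_force: [-0.1, 0.8, -4.6]
gripper_width: 13.0
grasp_force: 58.6
[520.26037324 150.38990547  99.51953095] [-0.09873287  0.78076385 -4.60931414] [[ 0.272 -0.962 -0.002]
 [-0.962 -0.272 -0.001]
 [ 0.001  0.003 -1.   ]] [ 5.80774783e-01  3.80815203e-01 -3.70013228e-01 -3.63906613e-04
 -8.22779200e-01 -3.04953316e-01]
```

```bash
python3 -m creep '{"translation":[[0,0,2],[0,0,5],[0,0,7.5],[0,0,9],[0.2,-0.5,9],[0.5,-1.5,9],[0.8,-2.7,9],[1.1,-3.9,9]],"delta_rot":[[0,0,0],[0,0,0],[0,0,0],[0,0,0],[0,0,-2],[0,0,-6],[0,0,-12],[0,0,-18]],"hand":[0.5,0.5,0.5,0.5,0.5,0.5,0.5,0.5]}'
python3 -m creep '{"translation":[[0.3,-1.2,0],[0.6,-2.4,0],[0.9,-3.6,0],[1.2,-4.8,0],[1.5,-6,0],[1.8,-7.2,0],[2.1,-8.4,0],[2.4,-9.6,0]],"delta_rot":[[0,0,-7],[0,0,-14],[0,0,-21],[0,0,-28],[0,0,-35],[0,0,-42],[0,0,-49],[0,0,-56]],"hand":[0.5,0.5,0.5,0.5,0.5,0.5,0.5,0.5]}'
python3 -m creep '{"translation":[[0.3,-1,0],[0.6,-2,0],[0.9,-3,0],[1.2,-4,0],[1.4,-5,0],[1.6,-5.6,0],[1.7,-5.8,0],[1.7,-5.8,0]],"delta_rot":[[0,0,-7],[0,0,-14],[0,0,-21],[0,0,-28],[0,0,-34],[0,0,-37],[0,0,-39],[0,0,-39]],"hand":[0.5,0.5,0.5,0.5,0.5,0.5,0.5,0.5]}'
python3 -c "
from h import *
s=read_state();print(s['clock'],s['position'],s['contact_force'],R.from_quat(s['ee_rot']).as_matrix().round(3),s['joints'])
snap('top','top1');snap('side','side1')"
```

```text
clock: 4.65
position: [531.2, 111.0, 188.1]
ee_rot: [-0.692, 0.722, 0.001, -0.002]
contact_force: [0.1, 0.6, -6.1]
gripper_width: 12.8
grasp_force: 58.7
clock: 5.65
position: [555.1, 15.0, 188.0]
ee_rot: [-0.271, 0.962, 0.0, -0.002]
contact_force: [-0.2, -0.1, -6.2]
gripper_width: 12.9
grasp_force: 58.7
clock: 6.65
position: [572.6, -42.2, 188.8]
ee_rot: [0.063, 0.998, -0.0, -0.001]
contact_force: [0.0, 0.4, -6.3]
gripper_width: 12.8
grasp_force: 58.7
6.65 [572.58605132 -42.19688023 188.82847337] [ 0.03502237  0.36871735 -6.30825023] [[-0.992  0.126 -0.002]
 [ 0.126  0.992 -0.   ]
 [ 0.002 -0.    -1.   ]] [ 2.08351896e-01  3.33688414e-01 -1.81365705e-01 -2.99098607e-04
 -1.05776443e+00 -1.90495535e+00]
```

View pics/side1.png

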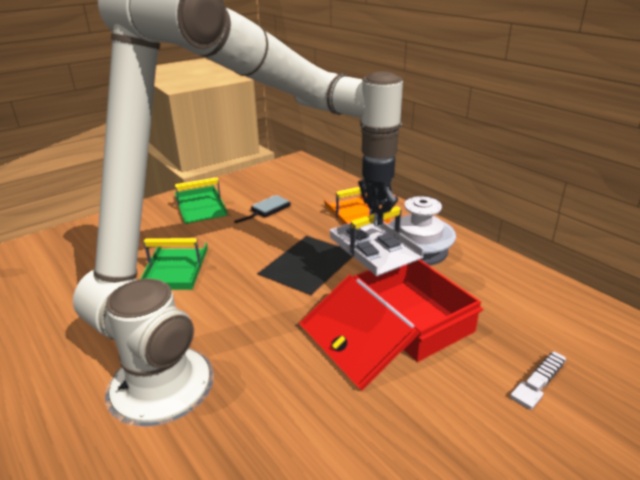

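The side view shows the tray held level at (375,245) with its open end over the toolbox and the pads still in it. Now tipping it about the lip.

```bash
python3 -m creep '{"translation":[[0,0,-0.8],[-0.07,-0.58,0.05],[-0.16,-1.24,0.84],[-0.25,-1.95,1.6],[-0.35,-2.74,2.2],[-0.45,-3.57,2.8],[-0.57,-4.45,3.4],[-0.57,-4.45,3.4]],"delta_rot":[[0,0,0],[4.96,-0.63,0],[9.92,-1.26,0],[14.88,-1.89,0],[19.84,-2.52,0],[24.8,-3.15,0],[29.76,-3.78,0],[29.76,-3.78,0]],"hand":[0.5,0.5,0.5,0.5,0.5,0.5,0.5,0.5]}'
python3 -c "
from h import *
s=read_state();print(s['clock'],s['position'],s['contact_force'],R.from_quat(s['ee_rot']).as_matrix().round(3),s['joints'])
snap('side','side2')"
```

```text
clock: 7.75
position: [567.5, -88.8, 223.1]
ee_rot: [0.062, 0.964, 0.257, 0.017]
contact_force: [0.2, 0.5, -6.5]
gripper_width: 13.0
grasp_force: 59.8
7.75 [567.54816391 -88.83606645 223.06729885] [ 0.17926469  0.52531993 -6.50126633] [[-0.992  0.111  0.064]
 [ 0.128  0.86   0.494]
 [-0.     0.498 -0.867]] [-0.17449038  0.36959433  0.06109314 -0.53875046 -1.32658877 -1.37446841]
```

```bash
python3 -m creep '{"translation":[[-0.11,-0.9,0.4],[-0.23,-1.9,0.75],[-0.23,-1.9,0.75],[-0.36,-2.87,1.05],[-0.36,-2.87,1.05],[-0.36,-2.87,1.05]],"delta_rot":[[4.96,-0.63,0],[9.92,-1.26,0],[9.92,-1.26,0],[14.88,-1.89,0],[14.88,-1.89,0],[14.88,-1.89,0]],"hand":[0.5,0.5,0.5,0.5,0.5,0.5]}'
python3 -c "
from h import *
s=read_state();print(s['clock'],s['position'],s['contact_force'],R.from_quat(s['ee_rot']).as_matrix().round(3),s['joints'])
snap('side','side3')"
```

```text
clock: 8.55
position: [564.1, -114.4, 234.9]
ee_rot: [0.057, 0.923, 0.381, 0.025]
contact_force: [-0.1, -0.1, -3.9]
gripper_width: 12.5
grasp_force: 60.3
8.55 [ 564.07195332 -114.35689155  234.89520278] [-0.13243327 -0.1175331  -3.94852234] [[-0.992  0.087  0.089]
 [ 0.124  0.703  0.7  ]
 [-0.002  0.706 -0.709]] [-0.35466145  0.44426683  0.15736926 -0.75881332 -1.52348212 -1.20636299]
```

View pics/side3.png

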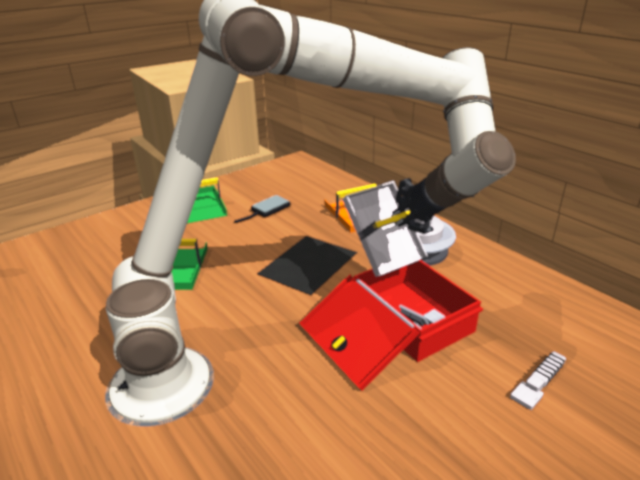

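The side view shows the tilted tray apparently empty and pads in the toolbox near (420,315). I'll let it settle and check the force.

```bash
python3 -m creep '{"translation":[[0,0,0],[0,0,0],[0,0,0],[0,0,0]],"delta_rot":[[0,0,0],[0,0,0],[0,0,0],[0,0,0]],"hand":[0.5,0.5,0.5,0.5]}'
python3 -c "
from h import *
s=read_state();print(s['position'],s['contact_force'])
im,d,c=snap('side','side4'); a,_,_=snap('wrist','w4')
cv2.imwrite('pics/c4.png',np.hstack([cv2.resize(im[160:370,300:500],(400,420)),cv2.resize(a,(400,420))])[:,:,::-1])"
```

```text
clock: 9.1
position: [563.8, -115.2, 234.3]
ee_rot: [0.058, 0.922, 0.382, 0.024]
contact_force: [0.0, -0.2, -2.9]
gripper_width: 13.0
grasp_force: 60.3
[ 563.78208735 -115.1914054   234.31456378] [ 0.03382532 -0.21847135 -2.92319969]
```

View pics/c4.png

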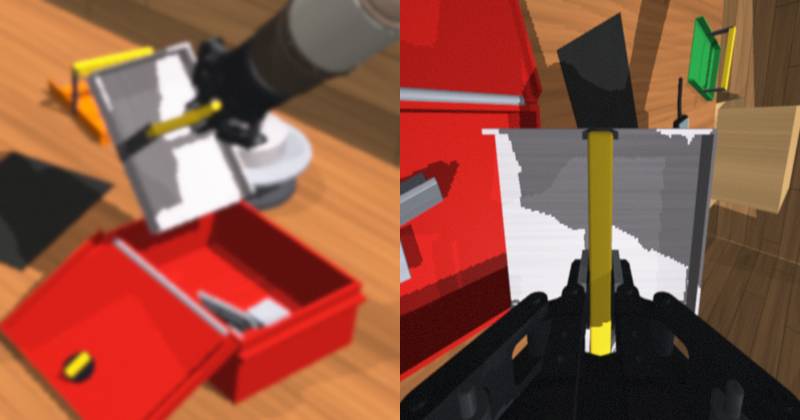

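Both views show the tray empty, with the pads at the bottom of the box. The wrist force of about 3 N is the tray's own weight. Tilting back.

```bash
python3 -m creep '{"translation":[[0.15,1.2,0.5],[0.3,2.4,1],[0.45,3.6,1],[0.6,4.8,0.5],[0.75,6,0],[0.9,7.3,0],[0.9,7.3,0]],"delta_rot":[[-7.44,0.94,0],[-14.9,1.9,0],[-22.3,2.8,0],[-29.8,3.8,0],[-37.2,4.7,0],[-44.6,5.67,0],[-44.6,5.67,0]],"hand":[0.5,0.5,0.5,0.5,0.5,0.5,0.5]}'
python3 - <<'E'
from h import *
s=read_state();print(s['clock'],s['position'],s['contact_force'],R.from_quat(s['ee_rot']).as_matrix().round(3))
snap('top','top5')
im,P,d=cloud('top5'); hsv=cv2.cvtColor(im,cv2.COLOR_RGB2HSV);v,u=np.mgrid[:480,:640]
H,S,V=[hsv[...,i].astype(int) for i in range(3)]
m=((u>235)&(u<340)&(v>203)&(v<312)&(V<64)&(S<110)).astype(np.uint8)
m=cv2.morphologyEx(m,cv2.MORPH_OPEN,np.ones((3,3)))
c=max(cv2.findContours(m,cv2.RETR_EXTERNAL,cv2.CHAIN_APPROX_NONE)[0],key=cv2.contourArea)
r=cv2.minAreaRect(plane('top5',c,4).astype(np.float32));print(r, cv2.contourArea(c))
c4=im[120:330,230:480]; cv2.imwrite('pics/c5.png',cv2.resize(c4,None,fx=3,fy=2.8)[:,:,::-1])
E
```

```text
clock: 10.07
position: [572.0, -39.4, 233.5]
ee_rot: [0.06, 0.998, 0.0, -0.001]
contact_force: [-0.9, -0.2, -3.2]
gripper_width: 12.6
grasp_force: 60.2
10.075 [571.971044   -39.36734845 233.4958802 ] [-0.91125426 -0.18088412 -3.18990396] [[-0.993  0.121 -0.002]
 [ 0.121  0.993  0.001]
 [ 0.003  0.001 -1.   ]]
((492.6564025878906, 202.4595489501953), (238.90672302246094, 78.42002868652344), 15.982305526733398) 1687.0
```

View pics/c5.png

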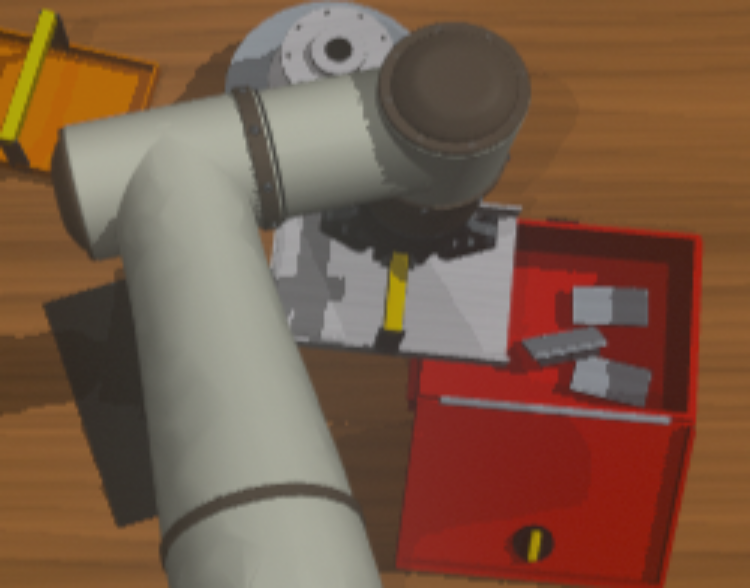

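All three pads are visible in the toolbox, at about (610,305), (565,345) and (610,380) in the crop. Carrying the tray back.

```bash
python3 -m creep '{"translation":[[-0.2,0.6,0],[-0.6,1.8,0],[-1,3,0],[-1.4,4.2,0],[-1.8,5.4,0],[-2.2,6.6,0],[-2.6,7.8,0],[-3,9,0]],"delta_rot":[[0,0,4],[0,0,11],[0,0,18],[0,0,25],[0,0,32],[0,0,39],[0,0,46],[0,0,53]],"hand":[0.5,0.5,0.5,0.5,0.5,0.5,0.5,0.5]}'
python3 -m creep '{"translation":[[-0.4,1.3,-0.5],[-0.8,2.6,-1.5],[-1.2,3.9,-3],[-1.6,5.2,-4.5],[-2,6.5,-6],[-2.4,7.8,-7.5],[-2.8,9.1,-9],[-3.2,10.1,-10]],"delta_rot":[[0,0,8],[0,0,16],[0,0,24],[0,0,32],[0,0,40],[0,0,48],[0,0,56],[0,0,61]],"hand":[0.5,0.5,0.5,0.5,0.5,0.5,0.5,0.5]}'
python3 -m creep '{"translation":[[0,0,0],[0,0,0],[0,0,0]],"delta_rot":[[0,0,0],[0,0,0],[0,0,0]],"hand":[0.5,0.5,0.5]}'
python3 - <<'E'
from h import *
s=read_state();M=R.from_quat(s['ee_rot']).as_matrix();print(s['clock'],s['position'],s['contact_force'],M.round(3),np.degrees(np.arctan2(-M[1,1],-M[0,1])))
z=cloud('side4')
im,P,d=z; hsv=cv2.cvtColor(im,cv2.COLOR_RGB2HSV);v,u=np.mgrid[:480,:640]
H,S,V=[hsv[...,i].astype(int) for i in range(3)]
for t in (45,60,75):
    m=((u>245)&(u<365)&(v>228)&(v<300)&(V<t)).astype(np.uint8)
    m=cv2.morphologyEx(m,cv2.MORPH_OPEN,np.ones((3,3)))
    c=max(cv2.findContours(m,cv2.RETR_EXTERNAL,cv2.CHAIN_APPROX_NONE)[0],key=cv2.contourArea)
    print(t,cv2.minAreaRect(plane('side4',c,4).astype(np.float32)))
a,_,_=snap('wrist','w6'); b,_,_=snap('top','top6')
cv2.imwrite('pics/c6.png',np.hstack([cv2.resize(a,(480,360)),cv2.resize(b[195:315,230:350],(320,360))])[:,:,::-1])
E
```

```text
clock: 11.12
position: [542.6, 47.2, 234.4]
ee_rot: [-0.39, 0.921, 0.001, -0.0]
contact_force: [0.0, -0.4, -2.8]
gripper_width: 13.0
grasp_force: 60.2
clock: 12.12
position: [510.7, 148.2, 133.8]
ee_rot: [0.803, -0.596, -0.001, 0.0]
contact_force: [-0.4, 0.7, -4.1]
gripper_width: 12.7
grasp_force: 60.2
clock: 12.5
position: [511.3, 148.4, 135.0]
ee_rot: [0.802, -0.597, -0.0, -0.0]
contact_force: [0.3, 0.3, -3.1]
gripper_width: 12.8
grasp_force: 60.2
12.5 [511.32326279 148.38368154 134.98777965] [ 0.31642212  0.3084931  -3.05518094] [[ 0.288 -0.958  0.   ]
 [-0.958 -0.288  0.001]
 [-0.    -0.001 -1.   ]] 16.712066236224192
45 ((515.26171875, 154.2962646484375), (206.9624481201172, 170.72840881347656), 17.812931060791016)
60 ((507.6540832519531, 152.53953552246094), (225.81826782226562, 174.879638671875), 17.839570999145508)
75 ((507.3935546875, 152.5266876220703), (229.67105102539062, 178.1669921875), 17.887651443481445)
```

View pics/c6.png

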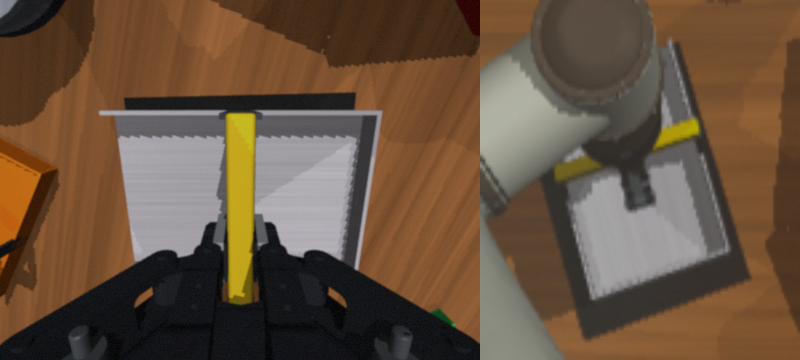

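The wrist view shows the tray held over the mat, with the mat edge showing at (240,102). I'll correct by a few mm and 1.3° and go down.

```bash
python3 -m creep '{"translation":[[-0.27,0.44,0],[-0.27,0.44,-1.5],[-0.27,0.44,-3],[-0.27,0.44,-4.5],[-0.27,0.44,-5.5],[-0.27,0.44,-6],[-0.27,0.44,-6],[-0.27,0.44,-6]],"delta_rot":[[0,0,1.3],[0,0,1.3],[0,0,1.3],[0,0,1.3],[0,0,1.3],[0,0,1.3],[0,0,1.3],[0,0,1.3]],"hand":[0.5,0.5,0.5,0.5,0.5,0.5,0.5,0.5]}'
python3 - <<'E'
from h import *
s=read_state();M=R.from_quat(s['ee_rot']).as_matrix();print(s['position'],np.degrees(np.arctan2(-M[1,1],-M[0,1])))
snap('side','side7')
im,P,d=cloud('side7');v,u=np.mgrid[:480,:640]
cv2.imwrite('pics/c7.png',cv2.resize(im[200:310,240:380],None,fx=5,fy=5)[:,:,::-1])
E
```

```text
clock: 13.6
position: [508.5, 153.4, 74.8]
ee_rot: [0.81, -0.587, 0.0, -0.0]
contact_force: [-0.0, 0.6, -2.8]
gripper_width: 13.5
grasp_force: 60.2
[508.48526657 153.39951451  74.7905965 ] 18.121526485504386
```

View pics/c7.png

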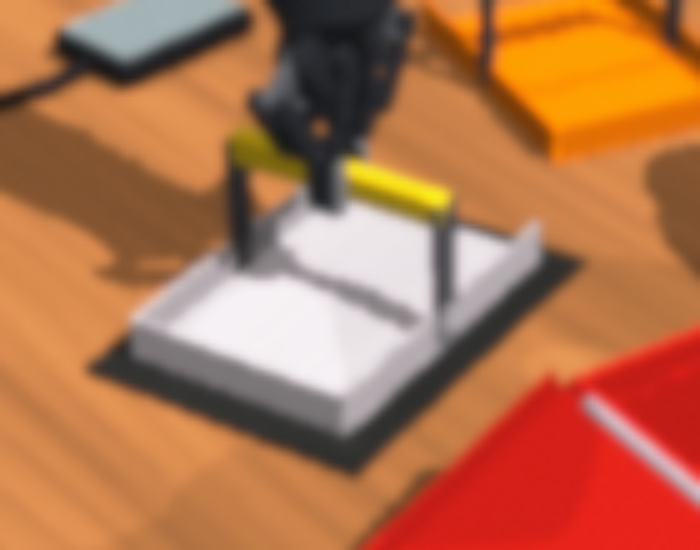

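The crop shows the tray squarely just above the mat, with an even black margin all round. Lowering gently.

```bash
python3 -m creep '{"translation":[[0,0,-0.1],[0,0,-0.2],[0,0,-0.3],[0,0,-0.4],[0,0,-0.4]],"delta_rot":[[0,0,0],[0,0,0],[0,0,0],[0,0,0],[0,0,0]],"hand":[0.5,0.5,0.5,0.5,0.5]}'; python3 -m creep '{"translation":[[0,0,-0.05],[0,0,-0.1],[0,0,-0.1]],"delta_rot":[[0,0,0],[0,0,0],[0,0,0]],"hand":[0.5,0.5,0.5]}'
```

```text
clock: 14.28
position: [508.1, 153.2, 71.0]
ee_rot: [0.81, -0.587, -0.0, 0.0]
contact_force: [-3.2, 0.5, 4.0]
gripper_width: 12.8
grasp_force: 61.3
clock: 14.65
position: [508.1, 153.2, 71.0]
ee_rot: [0.81, -0.587, 0.0, 0.0]
contact_force: [-5.5, -0.8, 11.6]
gripper_width: 12.9
grasp_force: 62.3
```

Contact is made: the force has gone from -3 N to +11.6 N. Releasing slowly and retreating straight up.

```bash
python3 -m creep '{"translation":[[0,0,0.05],[0,0,0.08],[0,0,0.08],[0,0,0.08],[0,0,0.08],[0,0,0.08]],"delta_rot":[[0,0,0],[0,0,0],[0,0,0],[0,0,0],[0,0,0],[0,0,0]],"hand":[0.5,1.8,3,4,5,5]}'; python3 -m creep '{"translation":[[0,0,2],[0,0,5],[0,0,8],[0,0,11],[0,0,14],[-2,5,16],[-4,10,16],[-4,10,16]],"delta_rot":[[0,0,0],[0,0,0],[0,0,0],[0,0,0],[0,0,0],[0,0,0],[0,0,0],[0,0,0]],"hand":[5,5,5,5,5,5,5,5]}'
python3 - <<'E'
from h import *
s=read_state();print(s['position'],s['contact_force'],s['joint_vel'])
b,_,_=snap('wrist','w8');c,_,_=snap('side','side8');t,_,_=snap('top','top8')
cv2.imwrite('pics/c8.png',np.hstack([cv2.resize(b,(400,300)),cv2.resize(c,(400,300))])[:,:,::-1])
im,P,d=cloud('top8'); hsv=cv2.cvtColor(im,cv2.COLOR_RGB2HSV);v,u=np.mgrid[:480,:640];H,S,V=[hsv[...,i].astype(int) for i in range(3)]
im,P,d=cloud('w8'); hsv=cv2.cvtColor(im,cv2.COLOR_RGB2HSV);H,S,V=[hsv[...,i].astype(int) for i in range(3)]
m=((abs(H-28)<6)&(S>150)&(V>90)).astype(np.uint8)
for c in cv2.findContours(m,cv2.RETR_EXTERNAL,cv2.CHAIN_APPROX_NONE)[0]:
    if cv2.contourArea(c)>500: print(cv2.minAreaRect(plane('w8',c,98).astype(np.float32)), cv2.boundingRect(c))
E
```

```text
clock: 15.4
position: [508.1, 153.2, 70.0]
ee_rot: [0.81, -0.587, -0.0, 0.0]
contact_force: [0.3, -0.3, -0.6]
gripper_width: 49.9
grasp_force: 0.0
clock: 16.4
position: [467.1, 255.9, 230.3]
ee_rot: [0.811, -0.585, -0.0, -0.0]
contact_force: [0.2, -0.1, 0.1]
gripper_width: 50.2
grasp_force: 0.0
[467.05609415 255.85139745 230.33790513] [ 0.1571489  -0.09971552  0.06777113] [-0.05156533  0.00312176 -0.02046597  0.00513531 -0.0086625   0.02514351]
((506.14752197265625, 158.64138793945312), (14.5294189453125, 126.81256866455078), 18.456628799438477) (302, 0, 20, 183)
```

View pics/c8.png

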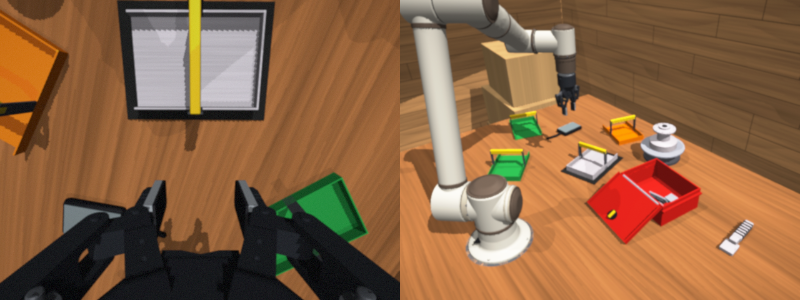

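The tray sits level and square inside the mat with black margin all round, the pads are in the toolbox, and the bystanders are where they were. Handing in.

```bash
python3 -c "
from bench import job_done;print(job_done())"
```

```text
the job is handed in; nothing more can be done
None
```

I tipped all three brake pads into the toolbox, set the empty tray back level and square on its mat before letting go, left the hub, footrest and mirror alone, and handed the job in at about 16.5 s; no verdict came back.

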